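# Hold a display post over its stand socket

## Robot

A 6-joint arm with a two-finger parallel gripper is mounted at the origin on the work surface. World frame = base frame: x ahead of the robot, y to its left, z up, the work surface at z = 0. Lengths are in m, angles in rad, forces in N, time in s.
With the tool pointing down it reaches from about 0.35 to 0.975 m from the base axis. Payload 4.9 kg.
Tool frame: the origin (TCP) lies at the very end of the fingers, on their centre line; the grasp point (between the pads) lies 19 mm behind it; z points along the fingers, y is the line along which they close (so a half turn about z gives the same grasp; the last joint's range is limited). The gripper opens to 85 mm and grips with 20 to 120 N. Pads are 22 mm wide; open, the fingers measure 114 mm over their backs; the gripper's body (76 mm by 85 mm) begins 54 mm behind the grasp point. The pads swing forward as they close: fully open they stand 13 mm farther back than shut.
Start: joints at [-1.351, 0.053, 1.613, -0, 1.476, -0.119], TCP at [0.208, -0.589, 0.231] pointing down, gripper open.
Joint ranges: [-3.01, 3.01], [-1.01, 2.22], [0.06, 2.58], [-1.02, 4.17], [0.09, 2.62], [-3.14, 3.14]. Speed limits (rad/s): [2.57, 2.57, 3.14, 3.14, 3.14, 3.14].

## Interface

Orientations are given as a unit quaternion [w, x, y, z].
In Python, from plant import manip gives the robot as it stands.
- The arm moves only by the tool play_rows, never from a script. Its argument "series" is a list that holds one entry, the list of rows, each a list of 7 numbers: the shift along the world's x, y, z in m, then the turn, a rotation vector about the world's x, y, z in degrees, then the opening, from 0 (shut) to 1 (fully open). In form: [[[dx, dy, dz, rx, ry, rz, grip], ...]]. A call has 1 to 10 rows; each row shifts and turns the commanded pose from where the row before left it; what a row does not reach is not made up. A row lasts 1/10 s, in which the tool goes at most 50 mm and 8.59 degrees, less where a joint would pass 70% of its speed; a pose out of reach is approached as far as the arm can. A call with a gripper value outside its range is refused whole. The fingers move at their own pace and stop on an object; the grip force is fixed at half the most. Time passes only in rows, so rows that do not move let the fingers close. It gives the time, the measured TCP pose, the force, the opening and the grip force at its end, in the units of the state.
- manip.state(): the state, without advancing time (a new reading comes with each control period).
- manip.grab_frame(name): name is "scene" or "top"; returns a dict with "frame" (384x512x3 uint8, blue, green, red), "mtx" (3x3 intrinsics, pixels), "R" (3x3) and "t" (3): a world point X has camera coordinates R X + t. Camera axes: x right, y down, z forward; pixel columns grow to the right and rows downward; lengths in m; the calibration is good to about 2 mm. A picture is of the moment at which its call begins. There is no depth.
- manip.job_done(): hands the job in; it is judged then, once.
The state is a dict: "time": time; "joint_pos": joint angles; "joint_vel": joint speeds; "joint_efforts": joint torques, N m; "tool_pos": TCP position; "tool_rot": TCP orientation; "contact_force": force on the tool from outside, world axes, zero at the start; "ft_torque": the same for the moment, N m; "gripper_width": opening from 0.0 (shut) to 1.0 (fully open); "grasp_force": force on a finger pad.
Only numpy, scipy, OpenCV 4.12 (cv2) and the standard library are available. Lean on these libraries where they do the work, as an engineer would, in place of code of your own. Each camera call takes 0.05 s, during which the arm holds its last target. There are 200 camera calls.

## Task

Take the loose lid off the small parts tote and set it flat on the bench, without dropping it. Then lift the display post out of the tote, carry it upright over the row of cartons to the stand on the other side, and finish holding it about a centimetre above the socket, centred and turned so that it would slip straight in, but without it ever touching the stand. Do not let go or put it down: stop there and keep holding it still, so that a workmate can connect it, and leave the cartons, the tape roll and the power brick where they are.

Things in the scene. Friction and masses are not known exactly. Their poses are not given: they have to be found in the camera images.
- tote: Open-topped square grey plastic tote, 150 x 150 mm outside, 100 mm high, walls and floor 5 mm thick; it does not shift. Origin at the centre of its underside on the bench, x and y along its sides, z up. The post stands inside, within about 17 mm of the middle, under the lid.
- lid: Loose grey lid of the tote, 180 g. Origin at the centre of its underside, z up, x, y along its sides. Going up: a locating slab 132 x 132 x 6 mm (inside the tote's mouth, 4 mm play), a plate 156 x 156 x 5 mm (rests on the rim), and in the middle an upright black knob, 28 mm diameter, 32 mm tall (11 to 43 mm above the origin). On the tote the origin is 94 mm above the bench; flat on the bench, 0.
- post: Display post adapter, about 200 g, upright on the tote's floor (origin 5 mm above the bench). Origin at the centre of its underside, z up. Going up: aluminium foot 44 (x) x 30 (y) mm, 30 mm tall; black collar 60 x 46 mm from 30 to 38 mm; bare aluminium neck 40 (x) x 26 (y) mm from 38 to 82 mm, the part to grip. A half turn about z makes no difference. Up to 0.5 rad askew in the tote.
- socket (a point): Centre of the rectangular mouth on top of the stand, 48 mm above the bench, z up. The mouth, 49 (x) x 35 (y) mm and 32 mm deep, takes the foot of the post, post's x along this x (either way round).
- carton_near: Closed brown carton, 120 (x) x 70 (y) x 100 mm high, loose; the one nearer the robot of the two that stand in a row between the tote and the stand. Origin at the centre of its underside.
- carton_far: Closed brown carton, the same size, 120 (x) x 70 (y) x 100 mm high, loose; the farther one of the row. Origin at the centre of its underside.
- tape: Roll of clear packing tape lying flat beyond the cartons, 100 mm diameter, 48 mm high, loose. Origin at the centre of its underside.
- brick: Black power brick lying on the robot's side of the cartons, 55 (x) x 110 (y) x 32 mm high, loose. Origin at the centre of its underside.
- stand: The stand that carries the socket: dark steel plate 150 x 150 x 12 mm on the bench, in its middle a light grey block 84 (x) x 70 (y) mm, 36 mm high, with the socket; it does not shift. Origin at the centre of its underside, axes as the socket's. Stand and tote are on opposite sides of the row of cartons; which is on the left varies.
There are look-alikes about, which are no part of the job. What is shaped like the carton_far but orange or yellow is not meant.

How it is judged:
By the outcome, as a careful person would: the job done as asked, in the order asked, and still so for the second after the job is handed in, while the arm keeps its last pose, push and grip.
It also fails if it takes over 64 s, if anything falls off the work surface, if the arm or the gripper's body presses on something with over 40 N, if the wrist force passes 120 N, or if a joint passes its speed limit or range.

## Working session

There is one attempt and no reset: what is moved stays moved. The work goes in short steps, Python scripts to look and compute and a tool call to move; the robot and the scene stay as the last step left them, time stands still between calls to the robot, and variables do not carry over. Pictures are saved under pics/ and viewed, at most 10 in all, crops included, and the job is handed in when it is done.

Besides the shell and the picture viewer there is one more tool, called as name(argument=value, ...) on one line, values as JSON. play_rows: Moves the arm, as the interface text tells. Its arguments: {"type":"object","properties":{"series":{"type":"array"}},"required":["series"]}

```bash
mkdir -p pics
python3 - <<'E'
from plant import manip
import cv2,pickle
d={}
for n in("scene","top"):
    f=manip.grab_frame(n); d[n]=f
    cv2.imwrite(f"pics/{n}0.png",cv2.resize(f["frame"],(768,576),interpolation=cv2.INTER_CUBIC))
    print(n,f["mtx"],f["R"],f["t"])
pickle.dump(d,open("f0.pkl","wb"))
print(manip.state())
E
```

```text
scene [[409.33552168   0.         252.57323037]
 [  0.         409.33552168 195.00869875]
 [  0.           0.           1.        ]] [[ 0.55266138  0.83317923 -0.01943631]
 [ 0.49621598 -0.34770622 -0.79553133]
 [-0.6695783   0.43001483 -0.60560064]] [-0.30294252 -0.22513569  1.51926122]
top [[422.75233591   0.         246.61564021]
 [  0.         422.75233591 193.8808763 ]
 [  0.           0.           1.        ]] [[-2.01895780e-02 -9.99789408e-01 -3.67692917e-03]
 [-9.86861836e-01  2.05179035e-02 -1.60258332e-01]
 [ 1.60300026e-01  3.93072975e-04 -9.87068259e-01]] [0.00309271 0.58509341 1.09353895]
{'time': 0.1, 'joint_pos': array([-1.35103989e+00,  5.33243231e-02,  1.61414529e+00,  1.55200725e-05,
        1.47599343e+00, -1.19019275e-01]), 'joint_vel': array([ 1.04591165e-03,  1.84568274e-04, -1.87653923e-03, -9.94820966e-04,
       -8.05533928e-04, -8.14010561e-05]), 'joint_efforts': array([-4.79960217e-04, -3.94906783e+01, -3.71361530e+01, -1.87526243e-04,
        3.97270560e-03,  1.41950345e-06]), 'tool_pos': array([ 0.20757887, -0.58893191,  0.23017201]), 'tool_rot': array([-9.34395392e-04,  9.85687840e-01,  1.68578191e-01, -3.93697010e-05]), 'contact_force': array([-1.01827113,  0.37781558,  0.45603408]), 'ft_torque': array([-0.02018401,  0.00773491,  0.04841263]), 'grasp_force': 0.0, 'gripper_width': 0.9969303592080575}
```

View pics/scene0.png

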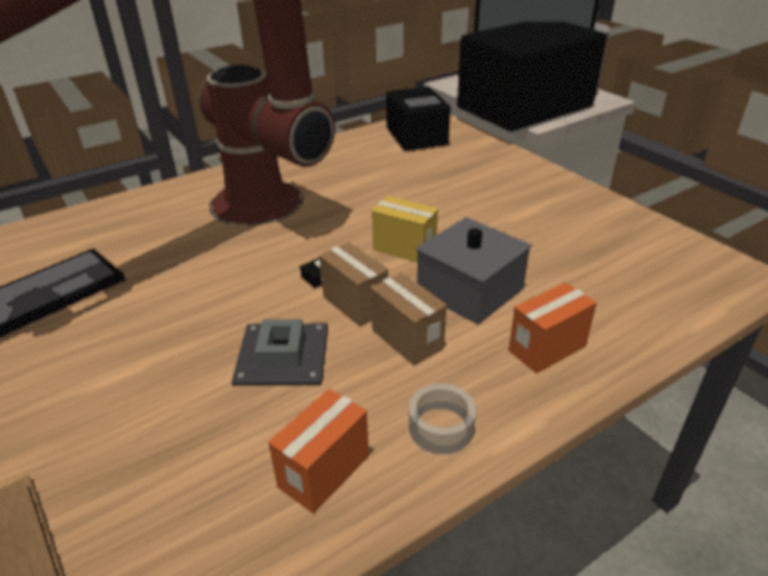

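View pics/top0.png

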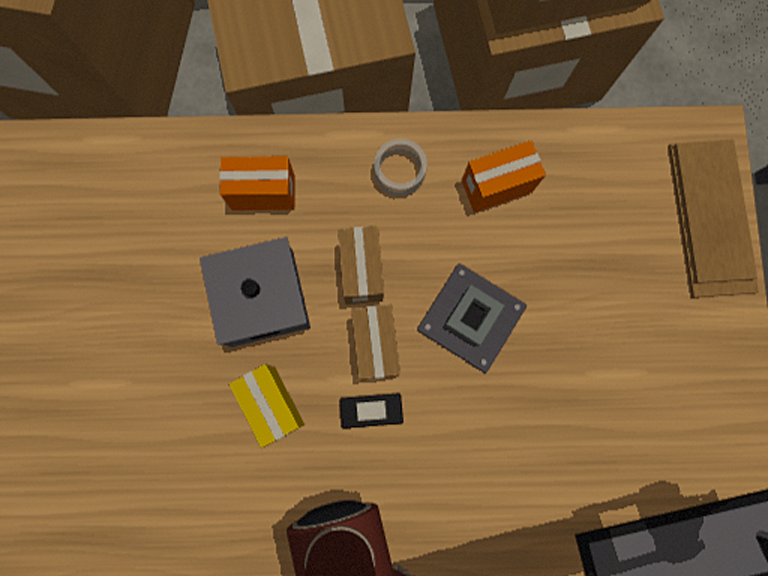

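The top view (768 px) shows the lid with its black knob on the tote at (250,288) and the stand at (472,315). Brown carton_far is at (360,265) and carton_near at (375,343), with the brick at (371,411) and the tape at (400,168).

The look-alikes are orange cartons at (256,182) and (503,175) and a yellow one at (265,405), none of them wanted. The only grey, knobbed object is the lid at (250,288), so I choose that one and check it in a close crop.

```bash
python3 - <<'E'
import cv2,pickle,numpy as np
d=pickle.load(open("f0.pkl","rb"))["top"]["frame"]
a=d[150:240,125:215];b=d[170:260,270:360]
cv2.imwrite("pics/crop1.png",cv2.resize(np.hstack([a,b]),None,fx=4.4,fy=4.4,interpolation=cv2.INTER_CUBIC))
E
cat > h.py <<'E'
import numpy as np
def pix(f,X):
    c=f["R"]@np.asarray(X,float)+f["t"]; p=f["mtx"]@c; return p[:2]/p[2]
def world(f,uv,z):
    r=f["R"].T@np.linalg.solve(f["mtx"],[uv[0],uv[1],1]); o=-f["R"].T@f["t"]
    return o+r*(z-o[2])/r[2]
E
```

```text
(no output)
```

View pics/crop1.png

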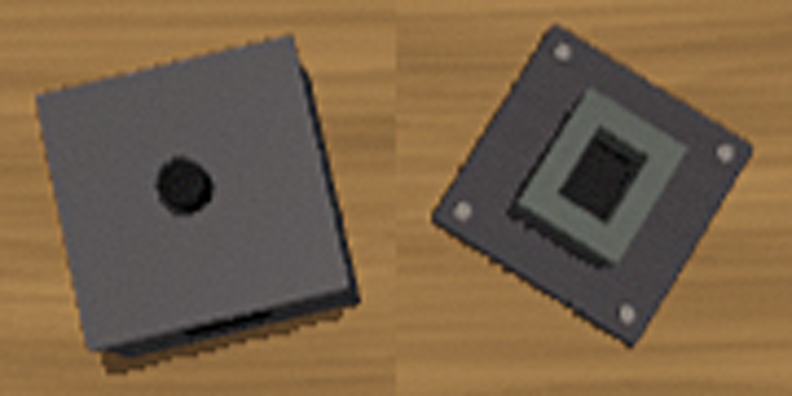

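The left half confirms the grey lid with its knob at (186,186) and plate corners at (36,96), (295,35), (352,290) and (90,350). In the right half, the stand's block corners are (590,88), (688,150), (617,265) and (520,205), and the mouth is centred near (604,174).

Run:
```python
import pickle,numpy as np
from h import *
D=pickle.load(open("f0.pkl","rb"));f=D["top"]
def W(px,z,ox,oy,sh=0): return np.array([world(f,((u-sh+.5)/4.4-.5+ox,(v+.5)/4.4-.5+oy),z)[:2] for u,v in px])
def rep(n,P):
    c=P.mean(0);e=[P[(i+1)%4]-P[i] for i in range(4)]
    print(n,c.round(4),[round(float(np.hypot(*x)),4) for x in e],[round(float(np.degrees(np.arctan2(x[1],x[0]))),1) for x in e])
rep("lid",W([(36,96),(295,35),(352,290),(90,350)],.105,125,150))
print("knob",W([(185,185)],.137,125,150))
rep("block",W([(590,88),(688,150),(617,265),(520,205)],.048,270,170,396))
rep("plate",W([(555,25),(752,150),(632,348),(432,215)],.012,270,170,396))
rep("mouth",W([(603,125),(648,155),(607,222),(560,190)],.048,270,170,396))
s=1.5
for n,p,z in [("cfar",[(339,229),(378,227),(383,297),(342,303)],.1),("cnear",[(350,308),(391,306),(398,375),(356,380)],.1),("yellow",[(229,385),(268,366),(302,428),(264,446)],.1),("tape",[(400,168)]*4,.048),("brick",[(340,397),(402,394),(402,424),(341,428)],.03)]:
    rep(n,np.array([world(f,(u/s,v/s),z)[:2] for u,v in p]))
print("left spot",world(f,(90/s,300/s),0), world(f,(20/s,300/s),0))
for n,X in [("stand top",(0,0,0))]: pass
```

```text
lid [0.5819 0.1911] [0.1558, 0.1555, 0.154, 0.1538] [-77.5, -167.7, 101.8, 13.0]
knob [[0.58017975 0.18976785]]
block [ 0.5379 -0.1961] [0.0702, 0.0834, 0.0684, 0.0846] [-124.3, 146.0, 56.6, -32.7]
plate [ 0.5382 -0.1949] [0.1462, 0.1468, 0.148, 0.1452] [-124.5, 146.2, 54.9, -34.5]
mouth [ 0.5402 -0.1966] [0.0327, 0.0486, 0.0342, 0.0483] [-125.7, 146.4, 54.0, -35.4]
cfar [0.6243 0.0064] [0.0681, 0.1237, 0.0709, 0.1304] [-88.2, -177.3, 97.2, 1.5]
cnear [ 0.4887 -0.0136] [0.0701, 0.1174, 0.0709, 0.1222] [-88.4, -175.7, 95.6, 3.9]
yellow [0.3857 0.1687] [0.0719, 0.1179, 0.0687, 0.117] [-65.1, -151.1, 113.9, 30.5]
tape [ 0.8146 -0.0694] [0.0, 0.0, 0.0, 0.0] [0.0, 0.0, 0.0, 0.0]
brick [ 0.3726 -0.0069] [0.1104, 0.0523, 0.1079, 0.054] [-88.4, 178.4, 92.5, 1.1]
left spot [0.58618352 0.51565616 0.        ] [0.58890727 0.64700651 0.        ]
```

play_rows(series=[[[0.0187, 0.039, 0, 0, 0, -0.35, 1], [0.0187, 0.039, 0, 0, 0, -0.35, 1], [0.0187, 0.039, 0, 0, 0, -0.35, 1], [0.0187, 0.039, 0, 0, 0, -0.35, 1], [0.0187, 0.039, 0, 0, 0, -0.35, 1], [0.0187, 0.039, 0, 0, 0, -0.35, 1], [0.0187, 0.039, 0, 0, 0, -0.35, 1], [0.0187, 0.039, 0, 0, 0, -0.35, 1], [0.0187, 0.039, 0, 0, 0, -0.35, 1], [0.0187, 0.039, 0, 0, 0, -0.35, 1]]])

```text
time: 1.1
tool_pos: [0.3949, -0.1976, 0.2309]
tool_rot: [-0.0, 0.99, 0.138, -0.0]
contact_force: [1.3, -0.6, -0.6]
gripper_width: 1.0
grasp_force: 0.0
```

play_rows(series=[[[0.0187, 0.039, 0, 0, 0, -0.35, 1], [0.0187, 0.039, 0, 0, 0, -0.35, 1], [0.0187, 0.039, 0, 0, 0, -0.35, 1], [0.0187, 0.039, 0, 0, 0, -0.35, 1], [0.0187, 0.039, 0, 0, 0, -0.35, 1], [0.0187, 0.039, 0, 0, 0, -0.35, 1], [0.0187, 0.039, 0, 0, 0, -0.35, 1], [0.0187, 0.039, 0, 0, 0, -0.35, 1], [0.0187, 0.039, 0, 0, 0, -0.35, 1], [0, 0, 0, 0, 0, 0, 1]]])

```text
time: 2.1
tool_pos: [0.5636, 0.1554, 0.2302]
tool_rot: [-0.001, 0.994, 0.113, -0.001]
contact_force: [-0.5, -0.7, -0.5]
gripper_width: 1.002
grasp_force: 0.0
```

play_rows(series=[[[0.0175, 0.035, 0, 0, 0, 0, 1], [0, 0, -0.03, 0, 0, 0, 1], [0, 0, -0.03, 0, 0, 0, 1], [0, 0, -0.02, 0, 0, 0, 1], [0, 0, -0.015, 0, 0, 0, 1], [0, 0, -0.01, 0, 0, 0, 1], [0, 0, -0.008, 0, 0, 0, 1], [0, 0, -0.006, 0, 0, 0, 1], [0, 0, 0, 0, 0, 0, 1], [0, 0, 0, 0, 0, 0, 1]]])

```text
time: 3.1
tool_pos: [0.581, 0.1866, 0.1131]
tool_rot: [-0.0, 0.994, 0.111, 0.001]
contact_force: [-0.4, 0.2, -0.6]
gripper_width: 0.996
grasp_force: 0.0
```

play_rows(series=[[[0, 0, 0, 0, 0, 0, 0.5], [0, 0, 0, 0, 0, 0, 0.3], [0, 0, 0, 0, 0, 0, 0], [0, 0, 0, 0, 0, 0, 0], [0, 0, 0, 0, 0, 0, 0], [0, 0, 0, 0, 0, 0, 0], [0, 0, 0, 0, 0, 0, 0], [0, 0, 0, 0, 0, 0, 0]]])

```text
time: 3.9
tool_pos: [0.5805, 0.1889, 0.1134]
tool_rot: [-0.002, 0.994, 0.111, 0.001]
contact_force: [-2.5, 6.8, 2.7]
gripper_width: 0.313
grasp_force: 59.2
```

play_rows(series=[[[0, 0, 0.005, 0, 0, 0, 0], [0, 0, 0.01, 0, 0, 0, 0], [0, 0, 0.015, 0, 0, 0, 0], [0, 0, 0.02, 0, 0, 0, 0], [0, 0.01, 0.01, 0, 0, 0, 0], [0, 0.025, 0, 0, 0, 0, 0], [0, 0.035, 0, 0, 0, 0, 0], [0, 0.035, 0, 0, 0, 0, 0], [0, 0.035, 0, 0, 0, 0, 0], [0, 0.035, 0, 0, 0, 0, 0]]])

```text
time: 4.9
tool_pos: [0.5804, 0.3634, 0.1727]
tool_rot: [-0.0, 0.994, 0.111, 0.0]
contact_force: [0.3, 0.2, -2.2]
gripper_width: 0.308
grasp_force: 59.8
```

play_rows(series=[[[0, 0.03, 0, 0, 0, 0, 0], [0, 0.02, 0, 0, 0, 0, 0], [0, 0.005, -0.01, 0, 0, 0, 0], [0, 0, -0.025, 0, 0, 0, 0], [0, 0, -0.03, 0, 0, 0, 0], [0, 0, -0.03, 0, 0, 0, 0], [0, 0, -0.025, 0, 0, 0, 0], [0, 0, -0.015, 0, 0, 0, 0], [0, 0, -0.005, 0, 0, 0, 0], [0, 0, 0, 0, 0, 0, 0]]])

```text
time: 5.9
tool_pos: [0.5804, 0.4161, 0.0318]
tool_rot: [0.0, 0.994, 0.111, -0.0]
contact_force: [-0.7, -0.3, -2.5]
gripper_width: 0.304
grasp_force: 59.8
```

Run:
```python
from plant import manip
import cv2,numpy as np
a=manip.grab_frame("scene")["frame"];b=manip.grab_frame("top")["frame"]
cv2.imwrite("pics/lid1.png",np.hstack([cv2.resize(a[120:270,270:420],(400,400)),cv2.resize(b[120:270,60:210],(400,400))]))
s=manip.state();print(s["tool_pos"],s["contact_force"],s["gripper_width"],s["tool_rot"])
```

```text
[0.5816628  0.41702058 0.03413631] [ 0.6492767   0.33925201 -0.80177709] 0.30292392808097984 [-5.30960389e-04  9.93814679e-01  1.11042402e-01  1.29850377e-03]
```

View pics/lid1.png

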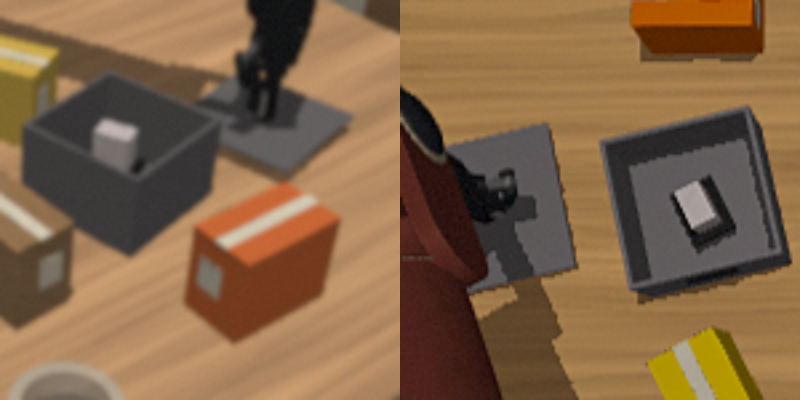

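The lid is held level about 14 mm above the bench, at (510,205) in the right panel. The tote is open, and the neck top of the post shows at (697,207), so I lower the lid gently.

play_rows(series=[[[0, 0, -0.004, 0, 0, 0, 0], [0, 0, -0.004, 0, 0, 0, 0], [0, 0, -0.002, 0, 0, 0, 0], [0, 0, -0.002, 0, 0, 0, 0], [0, 0, 0, 0, 0, 0, 0], [0, 0, 0, 0, 0, 0, 0]]])

```text
time: 6.6
tool_pos: [0.5805, 0.4165, 0.0202]
tool_rot: [0.0, 0.994, 0.111, -0.0]
contact_force: [0.3, 0.5, -1.1]
gripper_width: 0.306
grasp_force: 59.8
```

play_rows(series=[[[0, 0, -0.001, 0, 0, 0, 0], [0, 0, 0, 0, 0, 0, 0]]])

```text
time: 6.8
tool_pos: [0.5807, 0.4166, 0.0195]
tool_rot: [-0.0, 0.994, 0.111, 0.0]
contact_force: [-0.1, 1.1, -1.9]
gripper_width: 0.302
grasp_force: 59.8
```

play_rows(series=[[[0, 0, -0.001, 0, 0, 0, 0], [0, 0, 0, 0, 0, 0, 0]]])

```text
time: 7.0
tool_pos: [0.5809, 0.4167, 0.0194]
tool_rot: [-0.0, 0.994, 0.111, 0.0]
contact_force: [-1.3, -2.4, 5.1]
gripper_width: 0.306
grasp_force: 60.6
```

play_rows(series=[[[0, 0, 0, 0, 0, 0, 0.5], [0, 0, 0, 0, 0, 0, 1], [0, 0, 0, 0, 0, 0, 1], [0, 0, 0, 0, 0, 0, 1], [0, 0, 0.01, 0, 0, 0, 1], [0, 0, 0.03, 0, 0, 0, 1], [0, 0, 0.05, 0, 0, 0, 1], [0, 0, 0.05, 0, 0, 0, 0.6], [0, 0, 0.05, 0, 0, 0, 0.6], [0, 0, 0, 0, 0, 0, 0.6]]])

```text
time: 8.0
tool_pos: [0.5847, 0.4191, 0.2212]
tool_rot: [-0.004, 0.994, 0.111, 0.009]
contact_force: [0.3, 0.5, 1.8]
gripper_width: 0.599
grasp_force: 0.0
```

Run:
```python
from plant import manip
import cv2,numpy as np,pickle
f={n:manip.grab_frame(n) for n in("scene","top")}
pickle.dump(f,open("f1.pkl","wb"))
a=f["top"]["frame"];b=f["scene"]["frame"]
cv2.imwrite("pics/post1.png",np.hstack([cv2.resize(a[175:225,145:195],(400,400),interpolation=cv2.INTER_CUBIC),cv2.resize(b[120:220,290:390],(400,400),interpolation=cv2.INTER_CUBIC)]))
s=manip.state();print(s["time"],s["tool_pos"],s["contact_force"],s["gripper_width"],s["tool_rot"])
```

```text
8.1 [0.58168656 0.41726212 0.21223054] [ 0.25573979  0.16306684 -1.01800244] 0.596858318228201 [-0.00120455  0.99379832  0.11115694  0.00275439]
```

View pics/post1.png

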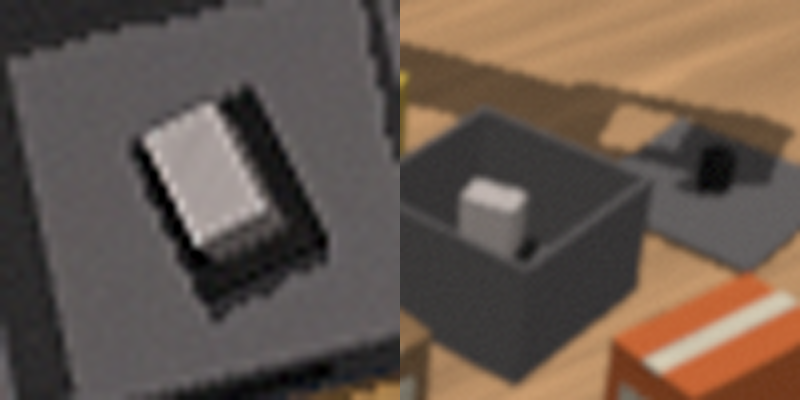

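The lid lies flat on the bench with its knob at (715,170). The post stands upright with its neck-top corners at (140,140), (212,99), (272,207) and (204,250).

Run:
```python
import pickle,numpy as np,cv2
from h import *
f=pickle.load(open("f1.pkl","rb"))["top"]
P=np.array([world(f,((u+.5)/8-.5+145,(v+.5)/8-.5+175),.087)[:2] for u,v in [(140,140),(212,99),(272,207),(204,250)]])
# segmented check: bright top face
g=cv2.resize(f["frame"][175:225,145:195],(400,400),interpolation=cv2.INTER_CUBIC).min(2)
m=(g>140).astype(np.uint8);c=max(cv2.findContours(m,0,2)[0],key=cv2.contourArea)
B=cv2.boxPoints(cv2.minAreaRect(c));Q=np.array([world(f,((u+.5)/8-.5+145,(v+.5)/8-.5+175),.087)[:2] for u,v in B])
for R in(P,Q):
    e=[R[(i+1)%4]-R[i] for i in range(4)]
    print(R.mean(0).round(4),[(round(float(np.hypot(*x)),4),round(float(np.degrees(np.arctan2(x[1],x[0]))),1)) for x in e])
```

```text
[0.5763 0.1894] [(0.0268, -60.7), (0.0411, -151.2), (0.0259, 121.8), (0.0423, 30.1)]
[0.5767 0.1907] [(0.0256, -62.8), (0.0403, -152.6), (0.0255, 117.0), (0.0402, 27.6)]
```

play_rows(series=[[[-0.001, -0.02, 0, 0, 0, 2, 0.6], [-0.001, -0.035, 0, 0, 0, 3, 0.6], [-0.001, -0.04, 0, 0, 0, 3, 0.6], [-0.001, -0.04, 0, 0, 0, 3, 0.6], [0, -0.04, 0, 0, 0, 3, 0.6], [0, -0.035, 0, 0, 0, 1.7, 0.6], [0, -0.016, 0, 0, 0, 0, 0.6], [0, 0, -0.03, 0, 0, 0, 0.6], [0, 0, -0.03, 0, 0, 0, 0.6], [0, 0, 0, 0, 0, 0, 0.6]]])

```text
time: 9.1
tool_pos: [0.5724, 0.1899, 0.1416]
tool_rot: [-0.0, 0.969, 0.246, -0.006]
contact_force: [-0.8, 0.6, -1.1]
gripper_width: 0.601
grasp_force: 0.0
```

play_rows(series=[[[0, 0, -0.01, 0, 0, 0, 0.6], [0, 0, -0.01, 0, 0, 0, 0.6], [0, 0, 0, 0, 0, 0, 0.6], [0, 0, 0, 0, 0, 0, 0.6]]])

```text
time: 9.5
tool_pos: [0.5768, 0.1908, 0.1289]
tool_rot: [-0.0, 0.969, 0.246, 0.0]
contact_force: [0.8, 0.2, 0.1]
gripper_width: 0.597
grasp_force: 0.0
```

play_rows(series=[[[0, -0.0005, -0.015, 0, 0, 0, 0.6], [0, 0, -0.015, 0, 0, 0, 0.6], [0, 0, -0.015, 0, 0, 0, 0.6], [0, 0, -0.015, 0, 0, 0, 0.6], [0, 0, -0.01, 0, 0, 0, 0.6], [0, 0, -0.006, 0, 0, 0, 0.6], [0, 0, 0, 0, 0, 0, 0.6], [0, 0, 0, 0, 0, 0, 0.6]]])

```text
time: 10.3
tool_pos: [0.5769, 0.1901, 0.0526]
tool_rot: [0.0, 0.969, 0.246, 0.0]
contact_force: [0.3, -0.5, 0.6]
gripper_width: 0.602
grasp_force: 0.0
```

play_rows(series=[[[0, 0, 0, 0, 0, 0, 0.45], [0, 0, 0, 0, 0, 0, 0.35], [0, 0, 0, 0, 0, 0, 0.2], [0, 0, 0, 0, 0, 0, 0], [0, 0, 0, 0, 0, 0, 0], [0, 0, 0, 0, 0, 0, 0], [0, 0, 0, 0, 0, 0, 0]]])

```text
time: 11.0
tool_pos: [0.5772, 0.1902, 0.0532]
tool_rot: [0.0, 0.969, 0.246, 0.001]
contact_force: [-0.5, -0.4, 5.8]
gripper_width: 0.293
grasp_force: 59.5
```

play_rows(series=[[[0, 0, 0.005, 0, 0, 0, 0], [0, 0, 0.01, 0, 0, 0, 0], [0, 0, 0.02, 0, 0, 0, 0], [0, 0, 0.025, 0, 0, 0, 0], [0, 0, 0.03, 0, 0, 0, 0], [0, 0, 0.03, 0, 0, 0, 0], [0, 0, 0.03, 0, 0, 0, 0], [0, 0, 0.025, 0, 0, 0, 0], [0, 0, 0.015, 0, 0, 0, 0], [0, 0, 0, 0, 0, 0, 0]]])

```text
time: 12.0
tool_pos: [0.5776, 0.1903, 0.2452]
tool_rot: [0.0, 0.969, 0.246, 0.002]
contact_force: [-0.1, 0.9, -1.2]
gripper_width: 0.298
grasp_force: 58.8
```

play_rows(series=[[[0, -0.01, 0, 0, 0, -2, 0], [-0.001, -0.02, 0, 0, 0, -4, 0], [-0.002, -0.025, 0, 0, 0, -4, 0], [-0.003, -0.025, 0, 0, 0, -4, 0], [-0.003, -0.025, 0, 0, 0, -4, 0], [-0.003, -0.025, 0, 0, 0, -4, 0], [-0.003, -0.025, 0, 0, 0, -4, 0], [-0.003, -0.025, 0, 0, 0, -4, 0], [-0.003, -0.025, 0, 0, 0, -4, 0], [-0.003, -0.025, 0, 0, 0, -4, 0]]])

```text
time: 13.0
tool_pos: [0.5508, -0.0413, 0.2394]
tool_rot: [-0.0, 0.996, -0.085, -0.002]
contact_force: [-0.1, 0.5, -0.9]
gripper_width: 0.296
grasp_force: 58.8
```

play_rows(series=[[[-0.003, -0.025, 0, 0, 0, -4, 0], [-0.003, -0.025, 0, 0, 0, -4, 0], [-0.003, -0.025, 0, 0, 0, -4, 0], [-0.002, -0.025, 0, 0, 0, -4, 0], [-0.002, -0.02, 0, 0, 0, -4, 0], [-0.001, -0.018, 0, 0, 0, -3, 0], [0, -0.012, 0, 0, 0, -1.7, 0], [0, -0.006, 0, 0, 0, 0, 0], [0, 0, 0, 0, 0, 0, 0], [0, 0, 0, 0, 0, 0, 0]]])

```text
time: 14.0
tool_pos: [0.5386, -0.1954, 0.2421]
tool_rot: [-0.0, 0.956, -0.294, -0.0]
contact_force: [0.2, 0.2, -1.7]
gripper_width: 0.296
grasp_force: 58.9
```

play_rows(series=[[[0, 0, -0.01, 0, 0, 0, 0], [0, 0, -0.02, 0, 0, 0, 0], [0, 0, -0.025, 0, 0, 0, 0], [0, 0, -0.02, 0, 0, 0, 0], [0, 0, -0.015, 0, 0, 0, 0], [0, 0, -0.01, 0, 0, 0, 0], [0, 0, 0, 0, 0, 0, 0], [0, 0, 0, 0, 0, 0, 0]]])

```text
time: 14.8
tool_pos: [0.539, -0.196, 0.1429]
tool_rot: [0.0, 0.956, -0.294, 0.001]
contact_force: [0.5, -0.2, -0.1]
gripper_width: 0.295
grasp_force: 58.9
```

Run:
```python
from plant import manip
import cv2,numpy as np,pickle
f={n:manip.grab_frame(n) for n in("scene","top")}
pickle.dump(f,open("f2.pkl","wb"))
a=f["top"]["frame"];b=f["scene"]["frame"]
cv2.imwrite("pics/hold1.png",np.hstack([cv2.resize(b[170:260,145:235],(400,400),interpolation=cv2.INTER_CUBIC),cv2.resize(a[160:250,270:360],(400,400),interpolation=cv2.INTER_CUBIC)]))
s=manip.state();print(s["time"],s["tool_pos"],s["contact_force"],s["gripper_width"],s["tool_rot"])
```

```text
14.9 [ 0.53936329 -0.19632775  0.14377104] [ 0.98103216  0.05962522 -0.71620111] 0.29756113313131743 [ 2.14318574e-04  9.55709910e-01 -2.94307702e-01  1.22386830e-03]
```

View pics/hold1.png

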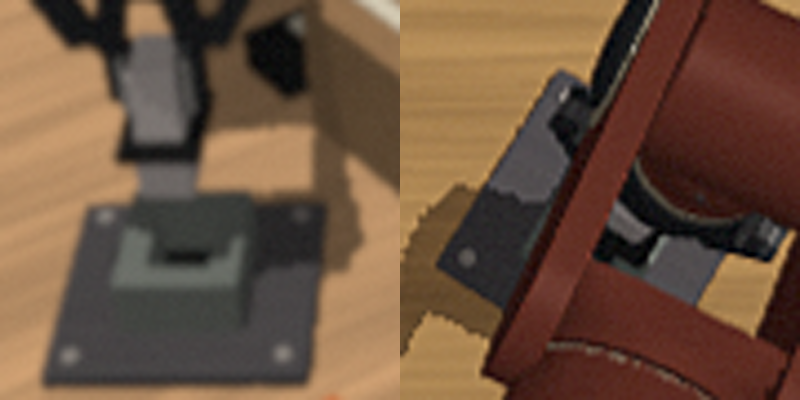

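The left panel shows the post held upright above the stand: collar at (155,145), foot below it, mouth at (185,258). The top view is mostly hidden by the arm. I'll overlay the predicted models to check the alignment.

```bash
cat > ov.py <<'E'
import pickle,numpy as np,cv2,sys
from h import *
def box(c,yaw,sx,sy,z0,z1):
    R=np.array([[np.cos(yaw),-np.sin(yaw)],[np.sin(yaw),np.cos(yaw)]])
    b=[R@np.array(p)+c for p in[(sx/2,sy/2),(-sx/2,sy/2),(-sx/2,-sy/2),(sx/2,-sy/2)]]
    return [[(*q,z) for q in b] for z in(z0,z1)]
def overlay(f,x0,y0,n,post,zb,stand,yaw,ys):
    k=400/n; im=cv2.resize(f["frame"][y0:y0+n,x0:x0+n],(400,400),interpolation=cv2.INTER_CUBIC)
    def P(X):
        return tuple(int(round(v*8)) for v in (pix(f,X)-(x0,y0)+.5)*k-.5)
    def draw(b,col):
        L=[(b[j][i],b[j][(i+1)%4]) for j in(0,1) for i in range(4)]+[(b[0][i],b[1][i]) for i in range(4)]
        for p,q in L: cv2.line(im,P(p),P(q),col,1,cv2.LINE_AA,3)
    if post is not None:
        for sx,sy,a,b in[(.044,.03,0,.03),(.06,.046,.03,.038),(.04,.026,.038,.082)]: draw(box(post,yaw,sx,sy,zb+a,zb+b),(0,0,255))
    for sx,sy,a,b in[(.15,.15,0,.012),(.084,.07,.012,.048),(.049,.035,.0479,.048)]: draw(box(stand,ys,sx,sy,a,b),(0,255,0))
    return im
E
python3 - <<'E'
from ov import *
f=pickle.load(open("f2.pkl","rb"));g=pickle.load(open("f0.pkl","rb"))
ps=np.array([.5392,-.1962]);st=np.array([.5388,-.1960]);y=np.radians(-34.2)
cv2.imwrite("pics/ov1.png",np.hstack([overlay(f["scene"],150,165,80,ps,.0955,st,y,y),overlay(g["top"],275,175,80,None,0,st,y,y)]))
E
```

```text
(no output)
```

View pics/ov1.png

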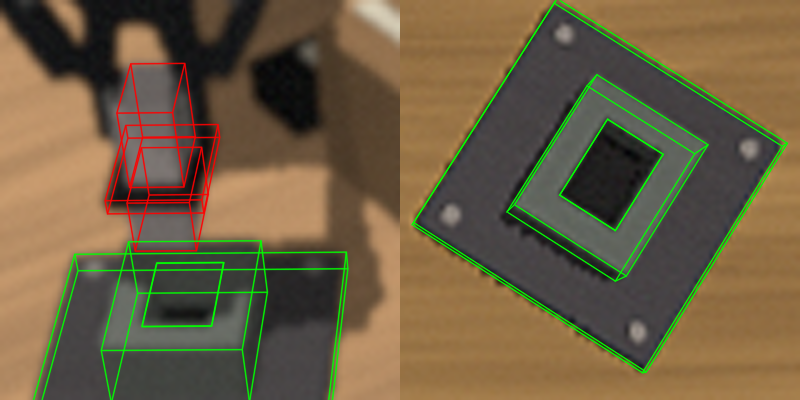

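play_rows(series=[[[0, 0, -0.01, 0, 0, 0, 0], [0, 0, -0.01, 0, 0, 0, 0], [0, 0, -0.008, 0, 0, 0, 0], [0, 0, -0.005, 0, 0, 0, 0], [0, 0, -0.002, 0, 0, 0, 0], [0, 0, 0, 0, 0, 0, 0], [0, 0, 0, 0, 0, 0, 0]]])

```text
time: 15.6
tool_pos: [0.5387, -0.1961, 0.1076]
tool_rot: [0.0, 0.956, -0.294, 0.0]
contact_force: [0.3, -0.6, -1.2]
gripper_width: 0.298
grasp_force: 58.9
```

Run:
```python
from plant import manip
from ov import *
f={n:manip.grab_frame(n) for n in("scene","top")}
pickle.dump(f,open("f3.pkl","wb"))
t=np.mean([manip.state()["tool_pos"] for _ in range(1)],0);print(t,manip.state()["tool_rot"])
ps=np.array([.5392,-.1962]);st=np.array([.5388,-.1960]);y=np.radians(-34.2)
s=f["scene"]
im=overlay(s,155,175,60,ps,t[2]-.048,st,y,y)
raw=cv2.resize(s["frame"][175:235,155:215],(400,400),interpolation=cv2.INTER_CUBIC)
cv2.imwrite("pics/ov2.png",np.hstack([raw,im]))
```

```text
[ 0.53886427 -0.1961534   0.10787056] [ 8.89560134e-05  9.55692753e-01 -2.94365613e-01  4.89444544e-04]
```

View pics/ov2.png

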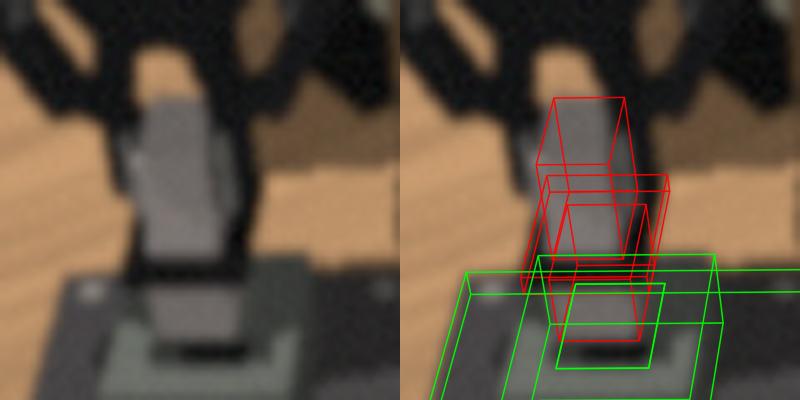

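The foot's bottom edge is at about (155–238, 340) and hangs over the dark mouth (150–250, 350); the post model looks a couple of px off to one side. I'll measure sub-pixel edge offsets for the post and stand in the same camera.

```bash
cat > edge.py <<'E'
from ov import *
def eoff(f,A,B,r=3.0):
    a,b=pix(f,A),pix(f,B);d=(b-a)/np.hypot(*(b-a));n=np.array([-d[1],d[0]])
    s=np.arange(-r,r+.01,.1);L=np.linspace(.2,.8,25)
    pts=(a+(b-a)*L[:,None])[None]+s[:,None,None]*n
    g=cv2.cvtColor(f["frame"],cv2.COLOR_BGR2GRAY).astype(np.float32)
    p=cv2.remap(g,pts[...,0].astype(np.float32),pts[...,1].astype(np.float32),cv2.INTER_CUBIC).mean(1)
    k=np.gradient(cv2.GaussianBlur(p[:,None],(1,0x9),1.5)[:,0],.1);i=5+np.abs(k[5:-5]).argmax()
    return s[i],n,k[i]
def run(f,items):
    for nm,A,B in items:
        o,n,k=eoff(f,A,B);print(f"{nm:18s} off {o:+.1f}px n=({n[0]:+.2f},{n[1]:+.2f}) grad {k:+.0f}")
def edges(b,nm,js=(1,)):
    return [(f"{nm} z{j} e{i}",b[j][i],b[j][(i+1)%4]) for j in js for i in range(4)]
E
python3 - <<'E'
from edge import *
f0=pickle.load(open("f0.pkl","rb"));f3=pickle.load(open("f3.pkl","rb"))
ps=np.array([.5389,-.1961]);st=np.array([.5388,-.1960]);y=np.radians(-34.2);zb=.0597
pl,bl,mo=[box(st,y,*a) for a in[(.15,.15,0,.012),(.084,.07,.012,.048),(.049,.035,.04,.048)]]
S=edges(pl,"plate")+edges(bl,"block")+edges(mo,"mouth")
for c in("top","scene"): print(c);run(f0[c],S)
ft,co,ne=[box(ps,y,*a) for a in[(.044,.03,zb,zb+.03),(.06,.046,zb+.03,zb+.038),(.04,.026,zb+.038,zb+.082)]]
print("post scene")
run(f3["scene"],[("foot bottom front",ft[0][3],ft[0][0]),("foot vert R+",ft[0][0],ft[1][0]),("foot vert R-",ft[0][3],ft[1][3]),("foot top front/coll",ft[1][3],ft[1][0]),("collar bot front",co[0][3],co[0][0]),("neck bot front",ne[0][3],ne[0][0]),("neck vert +",ne[0][0],ne[1][0]),("neck vert -",ne[0][3],ne[1][3]),("neck top back",ne[1][1],ne[1][2])])
print("mm per px",1000*(f3["scene"]["R"]@[.539,-.196,.06]+f3["scene"]["t"])[2]/409.3)
for v in([np.cos(y),np.sin(y),0],[-np.sin(y),np.cos(y),0]):print((pix(f3["scene"],np.r_[st,.06]+.001*np.array(v))-pix(f3["scene"],np.r_[st,.06])).round(2), (pix(f3["top"],np.r_[st,.06]+.001*np.array(v))-pix(f3["top"],np.r_[st,.06])).round(2))
E
```

```text
top
plate z1 e0        off +0.5px n=(-0.84,-0.54) grad +65
plate z1 e1        off +0.6px n=(-0.54,+0.84) grad +67
plate z1 e2        off -0.3px n=(+0.85,+0.52) grad +58
plate z1 e3        off -0.2px n=(+0.53,-0.85) grad +40
block z1 e0        off +0.3px n=(-0.84,-0.54) grad -63
block z1 e1        off +0.1px n=(-0.54,+0.84) grad -44
block z1 e2        off -0.2px n=(+0.85,+0.53) grad -29
block z1 e3        off +0.2px n=(+0.53,-0.85) grad -26
mouth z1 e0        off +0.2px n=(-0.85,-0.53) grad +58
mouth z1 e1        off -0.1px n=(-0.54,+0.84) grad +58
mouth z1 e2        off -0.2px n=(+0.85,+0.53) grad +51
mouth z1 e3        off +0.0px n=(+0.53,-0.85) grad +44
scene
plate z1 e0        off +0.2px n=(+0.99,+0.12) grad +39
plate z1 e1        off +2.2px n=(-0.01,-1.00) grad +14
plate z1 e2        off -0.1px n=(-0.96,-0.27) grad +32
plate z1 e3        off +2.5px n=(+0.01,+1.00) grad +41
block z1 e0        off -0.2px n=(+0.99,+0.17) grad -24
block z1 e1        off +0.7px n=(-0.01,-1.00) grad +16
block z1 e2        off +0.7px n=(-0.97,-0.24) grad -16
block z1 e3        off -0.5px n=(+0.01,+1.00) grad -18
mouth z1 e0        off -0.6px n=(+0.98,+0.19) grad +21
mouth z1 e1        off +0.0px n=(-0.01,-1.00) grad +17
mouth z1 e2        off +0.4px n=(-0.97,-0.23) grad +22
mouth z1 e3        off -0.8px n=(+0.01,+1.00) grad +32
post scene
foot bottom front  off +0.4px n=(+0.01,+1.00) grad -37
foot vert R+       off +0.3px n=(+0.99,-0.15) grad -15
foot vert R-       off -0.5px n=(+0.99,-0.17) grad +17
foot top front/coll off +0.6px n=(+0.01,+1.00) grad +35
collar bot front   off -1.5px n=(+0.01,+1.00) grad +34
neck bot front     off -0.4px n=(+0.01,+1.00) grad -37
neck vert +        off -0.3px n=(+0.99,-0.15) grad -20
neck vert -        off -2.5px n=(+0.99,-0.17) grad -28
neck top back      off +0.1px n=(-0.01,-1.00) grad +12
mm per px 2.5354008552985365
[-0.06  0.26] [ 0.2  -0.31]
[ 0.39 -0.  ] [-0.32 -0.2 ]
```

```bash
cat > snap.py <<'E'
from plant import manip
import pickle,sys
d={"scene":manip.grab_frame("scene")};s=manip.state();d["s"]={k:s[k] for k in("tool_pos","tool_rot","joint_pos")}
pickle.dump(d,open(sys.argv[1],"wb"));print(s["time"],s["tool_pos"].round(4),s["tool_rot"].round(3),s["joint_pos"].round(2))
E
python3 snap.py a0.pkl
```

```text
15.75 [ 0.5388 -0.1961  0.1078] [ 0.     0.956 -0.294  0.   ] [-0.48  0.04  1.84  0.    1.26  1.69]
```

play_rows(series=[[[0, 0, 0.007, 0, 0, 0, 0], [0, 0, 0.006, 0, 0, 0, 0], [0, 0, 0, 0, 0, 0, 0], [0, 0, 0, 0, 0, 0, 0]]])

```text
time: 16.15
tool_pos: [0.5389, -0.1961, 0.121]
tool_rot: [0.0, 0.956, -0.294, 0.001]
contact_force: [0.0, -0.1, -1.7]
gripper_width: 0.298
grasp_force: 58.9
```

```bash
python3 snap.py a1.pkl
```

```text
16.2 [ 0.5386 -0.196   0.1205] [ 0.     0.956 -0.294  0.   ] [-0.48  0.02  1.83 -0.    1.28  1.69]
```

play_rows(series=[[[0, 0, 0.007, 0, 0, 0, 0], [0, 0, 0.006, 0, 0, 0, 0], [0, 0, 0, 0, 0, 0, 0], [0, 0, 0, 0, 0, 0, 0]]])

```text
time: 16.6
tool_pos: [0.5388, -0.1961, 0.1338]
tool_rot: [0.0, 0.956, -0.294, 0.0]
contact_force: [-1.1, 0.7, -1.6]
gripper_width: 0.299
grasp_force: 58.9
```

```bash
python3 snap.py a2.pkl
```

```text
16.65 [ 0.5385 -0.196   0.1334] [ 0.     0.956 -0.294  0.   ] [-0.48  0.01  1.82  0.    1.31  1.69]
```

play_rows(series=[[[0, 0, 0.01, 0, 0, 8, 0], [0, 0, 0.01, 0, 0, 8, 0], [0, 0, 0, 0, 0, 8, 0], [0, 0, 0, 0, 0, 8, 0], [0, 0, 0, 0, 0, 8, 0], [0, 0, 0, 0, 0, 8, 0], [0, 0, 0, 0, 0, 8, 0], [0, 0, 0, 0, 0, 8, 0], [0, 0, 0, 0, 0, 8, 0], [0, 0, 0, 0, 0, 8, 0]]])

```text
time: 17.65
tool_pos: [0.5383, -0.1958, 0.1529]
tool_rot: [-0.0, 0.92, 0.391, -0.0]
contact_force: [-0.6, -0.3, -1.0]
gripper_width: 0.292
grasp_force: 59.0
```

play_rows(series=[[[0, 0, 0, 0, 0, 8, 0], [0, 0, 0, 0, 0, 2, 0], [0, 0, 0, 0, 0, 0, 0], [0, 0, 0, 0, 0, 0, 0]]])

```text
time: 18.05
tool_pos: [0.5384, -0.1959, 0.153]
tool_rot: [-0.0, 0.884, 0.467, -0.0]
contact_force: [-0.1, -0.1, -1.5]
gripper_width: 0.295
grasp_force: 59.0
```

```bash
python3 snap.py b0.pkl
python3 - <<'E'
from edge import *
def P(n,y,zoff=.0482):
    d=pickle.load(open(n,"rb"));t=d["s"]["tool_pos"];zb=t[2]-zoff;ps=t[:2]
    ft,co,ne=[box(ps,y,*a) for a in[(.044,.03,zb,zb+.03),(.06,.046,zb+.03,zb+.038),(.04,.026,zb+.038,zb+.082)]]
    # nearest face: pick front corners by image row
    f=d["scene"];e=max(range(4),key=lambda i:pix(f,ft[0][i])[1]+pix(f,ft[0][(i+1)%4])[1]);i,j=e,(e+1)%4
    print(n);run(f,[("foot bot",ft[0][i],ft[0][j]),("foot v i",ft[0][i],ft[1][i]),("foot v j",ft[0][j],ft[1][j]),("collar bot",co[0][i],co[0][j]),("neck bot",ne[0][i],ne[0][j]),("collar v i",co[0][i],co[1][i]),("collar v j",co[0][j],co[1][j]),("neck v i",ne[0][i],ne[1][i]),("neck v j",ne[0][j],ne[1][j])])
r=np.radians
for n in("a0","a1","a2"):P(n+".pkl",r(-34.2))
P("b0.pkl",r(55.8))
f=pickle.load(open("b0.pkl","rb"))["scene"]
from ov import *
y=r(55.8);t=pickle.load(open("b0.pkl","rb"))["s"]["tool_pos"]
raw=[cv2.resize(pickle.load(open(n,"rb"))["scene"]["frame"][165:225,155:215],(400,400),interpolation=cv2.INTER_CUBIC) for n in("a2.pkl",)]
cv2.imwrite("pics/ov3.png",np.hstack([raw[0],overlay(f,155,155,60,t[:2],t[2]-.0482,np.array([.5388,-.196]),y,r(-34.2))]))
E
```

```text
18.1 [ 0.5384 -0.1959  0.1531] [-0.     0.884  0.467 -0.   ] [-0.48 -0.01  1.81 -0.    1.34  0.12]
a0.pkl
foot bot           off +0.4px n=(+0.01,+1.00) grad -37
foot v i           off -0.4px n=(+0.99,-0.17) grad +16
foot v j           off +0.4px n=(+0.99,-0.15) grad -14
collar bot         off -1.5px n=(+0.01,+1.00) grad +33
neck bot           off -0.4px n=(+0.01,+1.00) grad -36
collar v i         off -2.5px n=(+0.98,-0.18) grad -20
collar v j         off -2.5px n=(+0.99,-0.14) grad -9
neck v i           off -2.5px n=(+0.99,-0.17) grad -27
neck v j           off -0.3px n=(+0.99,-0.15) grad -20
a1.pkl
foot bot           off -0.6px n=(+0.01,+1.00) grad -22
foot v i           off -0.8px n=(+0.99,-0.17) grad +20
foot v j           off -0.2px n=(+0.99,-0.15) grad -13
collar bot         off -1.5px n=(+0.01,+1.00) grad +34
neck bot           off -0.3px n=(+0.01,+1.00) grad -38
collar v i         off -0.1px n=(+0.98,-0.18) grad -39
collar v j         off +0.0px n=(+0.99,-0.14) grad +17
neck v i           off -2.5px n=(+0.99,-0.17) grad -29
neck v j           off +0.2px n=(+0.99,-0.15) grad -1
[... 305 characters left out ...]
f -0.2px n=(+0.98,-0.18) grad -31
collar v j         off -0.5px n=(+0.99,-0.14) grad +44
neck v i           off -2.5px n=(+0.99,-0.17) grad -28
neck v j           off -0.1px n=(+0.99,-0.15) grad -21
b0.pkl
foot bot           off +2.4px n=(+0.01,+1.00) grad -19
foot v i           off -0.4px n=(+0.98,-0.17) grad -21
foot v j           off +1.0px n=(+0.99,-0.14) grad +23
collar bot         off -1.1px n=(+0.01,+1.00) grad +35
neck bot           off +0.2px n=(+0.01,+1.00) grad -38
collar v i         off +0.2px n=(+0.98,-0.18) grad -36
collar v j         off -0.9px n=(+0.99,-0.14) grad +50
neck v i           off +2.5px n=(+0.99,-0.17) grad -22
neck v j           off +1.6px n=(+0.99,-0.14) grad -18
```

View pics/ov3.png

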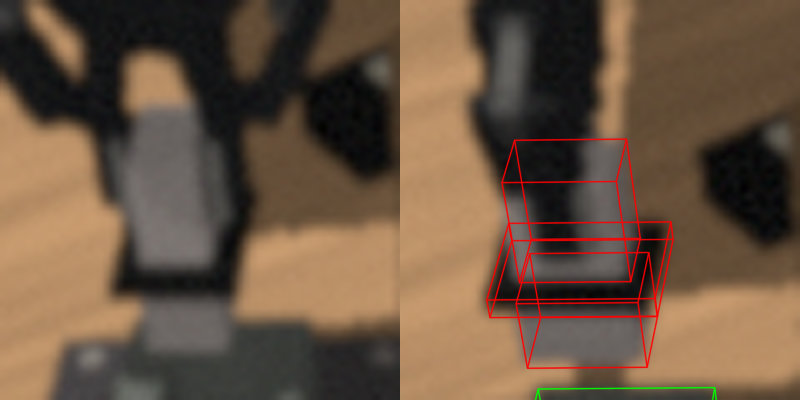

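The right panel shows the post turned 90° on the grip, with its collar and foot close to the model. The offset inside the grip is at most about 0.5 mm. Post and stand share the same camera bias, so they are centred to within about 1 mm. Next I turn back and descend.

play_rows(series=[[[0, 0, 0, 0, 0, -8, 0], [0, 0, 0, 0, 0, -8, 0], [0, 0, 0, 0, 0, -8, 0], [0, 0, 0, 0, 0, -8, 0], [0, 0, 0, 0, 0, -8, 0], [0, 0, 0, 0, 0, -8, 0], [0, 0, 0, 0, 0, -8, 0], [0, 0, 0, 0, 0, -8, 0], [0, 0, 0, 0, 0, -8, 0], [0, 0, 0, 0, 0, -8, 0]]])

```text
time: 19.1
tool_pos: [0.5385, -0.1959, 0.1532]
tool_rot: [-0.0, 0.977, -0.213, -0.0]
contact_force: [-0.0, 0.3, -2.1]
gripper_width: 0.298
grasp_force: 58.9
```

play_rows(series=[[[0, 0, 0, 0, 0, -8, 0], [0, 0, 0, 0, 0, -2, 0], [0.0005, -0.0002, -0.01, 0, 0, 0, 0], [0, 0, -0.012, 0, 0, 0, 0], [0, 0, -0.01, 0, 0, 0, 0], [0, 0, -0.008, 0, 0, 0, 0], [0, 0, -0.004, 0, 0, 0, 0], [0, 0, -0.002, 0, 0, 0, 0], [0, 0, 0, 0, 0, 0, 0], [0, 0, 0, 0, 0, 0, 0]]])

```text
time: 20.1
tool_pos: [0.5394, -0.1963, 0.1078]
tool_rot: [0.0, 0.956, -0.294, 0.0]
contact_force: [0.6, 1.0, -1.6]
gripper_width: 0.295
grasp_force: 58.9
```

play_rows(series=[[[0, 0, 0, 0, 0, 0, 0], [0, 0, 0, 0, 0, 0, 0], [0, 0, 0, 0, 0, 0, 0], [0, 0, 0, 0, 0, 0, 0], [0, 0, 0, 0, 0, 0, 0]]])

```text
time: 20.6
tool_pos: [0.539, -0.1962, 0.1074]
tool_rot: [0.0, 0.956, -0.294, 0.0]
contact_force: [0.2, 0.8, -0.0]
gripper_width: 0.295
grasp_force: 58.9
```

Run:
```python
from plant import manip
from ov import *
s=manip.grab_frame("scene")["frame"]
cv2.imwrite("pics/fin.png",np.hstack([cv2.resize(s,(400,300)),cv2.resize(s[170:230,150:230],(400,300),interpolation=cv2.INTER_CUBIC)]))
s=manip.state();print(s["tool_pos"],s["tool_rot"],s["contact_force"],s["joint_vel"].round(3))
```

```text
[ 0.53900413 -0.19615363  0.10730603] [ 9.97460631e-06  9.55700480e-01 -2.94340947e-01  5.65803496e-06] [ 0.48822888  1.16913511 -1.67625846] [-0.001  0.001  0.001  0.    -0.001 -0.002]
```

View pics/fin.png

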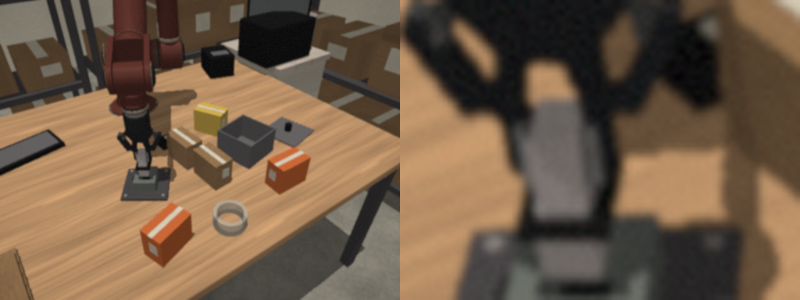

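The left panel shows the lid flat on the bench at (290,130) and the cartons, tape and brick undisturbed. The post is held still above the socket at (145,170), its foot about 11 mm over the mouth.

```bash
python3 -c "
from plant import manip
print(manip.job_done())"
```

```text
the job is handed in; nothing more can be done
None
```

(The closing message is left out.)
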